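# Set the dry-block heater and bring its block over the bay

## Task

Turn the heater's dial so that its pointer stands at the small steel set-point marker on the scale, without pushing the marker. Then grip the six-well aluminium block, lift it over the row of bottles and the jar without disturbing them or the other loose things on the worktop, and finish holding it still and level in the gripper a centimetre or two above the heater's empty bay, centred over it and square with it, so that its seat can be checked before it goes in. The block must not touch the heater, and the program ends while still holding it there.

Things in the scene. Friction and masses are not known exactly. Their poses are not given: they have to be found in the camera images.
- heater: dry-block heater, a low grey case fixed to the worktop, 150 mm deep (its x) by 240 mm wide (its y) by 70 mm high, with a flat top; origin at the centre of its underside. In its left half (+y) the top has an empty rectangular bay, in its right half a dial.
- heater_bay (a point): centre of the mouth of the empty bay, level with the heater's top (70 mm above the worktop), 60 mm to the heater's +y side. Axes are the heater's, z up. The opening is 92 mm along x and 58 mm along y, 45 mm deep, lined dark.
- dial_axis (a point): point on the dial's upright axis, level with the heater's top, 55 mm to its -y side; heater's axes. The dial: a black disc 48 mm across, 8 mm high, and on it a radial grip bar centred on the axis, 42 mm long, 12 mm wide, 8 to 34 mm above this point. A white line on the bar and a white tab at the rim show its pointer end.
- dial (a joint): dial angle in rad; at 0 the pointer points along the heater's +x (away from the robot), growing clockwise seen from above; limits -2.09 and 2.09; light friction (0.03 N m), stays where left
- dial_tip (a point): end of the dial's pointer, on the scale circle 36 mm from the dial's axis, 6 mm above the heater's top
- marker (a joint): angle of the set-point marker round the same axis, counted like the dial's: the pointer stands at the marker when the two values are equal
- marker_tip (a point): inner end of the set-point marker, a small steel clip (about 15 mm radially, 5 mm wide, 7 mm high) on the scale round the dial, from 31 to 46.5 mm from the axis; this point is on the 36 mm scale circle, 6 mm above the heater's top. It can be pushed along the scale (stiffly) but should not be.
- block: bare aluminium heating block, 84 mm (its x) by 50 mm (its y) by 50 mm high, about 0.4 kg, with six open wells in its top (13.5 mm wide, in three pairs along x at 26 mm, rows 12 mm either side of the middle, 38 mm deep); origin at the centre of its underside, z up. It stands on the worktop right of the row of bottles; either way round is the same.
- timer: flat lab timer, 64 x 66 x 20 mm, a bystander; origin at the centre of its underside
- oil_bottle: small brown dropper bottle, 25 mm wide, 62 mm high, a bystander; origin at the centre of its underside
- stain_a: purple stain bottle, 38 mm wide, 88 mm high, loose, one of the row of four that stands between the block and the heater, running away from the robot, in any order; origin at the centre of its underside
- stain_b: red stain bottle, 38 mm wide, 88 mm high, loose, one of the row of four that stands between the block and the heater, running away from the robot, in any order; origin at the centre of its underside
- stain_c: blue stain bottle, 38 mm wide, 88 mm high, loose, one of the row of four that stands between the block and the heater, running away from the robot, in any order; origin at the centre of its underside
- staining_jar: glass staining jar, 58 mm wide, 83 mm high, loose, one of the row of four that stands between the block and the heater, running away from the robot, in any order; origin at the centre of its underside

How it is judged:
By the outcome, as a careful person would: the job done as asked, in the order asked, and still so for the second after the job is handed in, while the arm keeps its last pose, push and grip.
It also fails if it takes over 64 s, if anything falls off the work surface, if the arm or the gripper's body presses on something with over 40 N, if the wrist force passes 120 N, or if a joint passes its speed limit or range.

## Robot

A 7-joint arm with a two-finger parallel gripper is mounted at the origin on a cart in front of the work surface, level with it; the furniture and walls round the work are solid. World frame = base frame: x ahead of the robot, y to its left, z up, the work surface at z = 0. Lengths are in m, angles in rad, forces in N, time in s.
With the tool pointing down it reaches from about 0.4 to 0.875 m from the base axis. Payload 6.5 kg.
Tool frame: the origin (TCP) lies midway between the tips of the shut fingers; the grasp point (between the pads) lies arm.pinch_z behind it (arm.pinch_z is the distance from the TCP to the grasp point, in m); z points along the fingers, y is the direction in which the jaws open and shut (so a half turn about z gives the same grasp; the last joint's range is limited). The gripper opens to 88 mm and grips with 3 to 60 N. Pads are 18 mm wide; open, the fingers measure 123 mm over their backs; the gripper's body (75 mm by 187 mm) begins 45 mm behind the grasp point.
Start: joints at [1.045, 0.536, -0.004, 1.538, 0.003, 1.067, -0.071], TCP at [0.288, -0.582, 0.239] pointing down, gripper open.
Joint ranges: [-2.7, 2.7], [-0.37, 2.16], [-1.27, 1.26], [0.24, 2.4], [-1.31, 4.45], [0.19, 1.91], [-2.76, 2.76]. Speed limits (rad/s): [2.39, 2.39, 3.14, 3.14, 3.14, 3.14, 3.14].

## Interface

Orientations are given as a unit quaternion [w, x, y, z].
In Python, from workcell import arm, imaging gives the robot as it stands.
- The arm moves only by the tool servo_tool, never from a script. Its argument "rows" is one flat list of numbers, 5 for each row, row after row: the shift along the tool's x, y, z in m, then the turn about the tool's z in rad, then the finger opening in m, from 0 to 0.0881. In form: [x, y, z, roll, grip, x, y, z, roll, grip, ...]. A call has 1 to 20 rows; each row shifts and turns the commanded pose from where the row before left it, along the tool's axes as they then stand; what a row does not reach is not made up. A row lasts 1/10 s, in which the tool goes at most 50 mm and 8.59 degrees, less where a joint would pass 70% of its speed; a pose out of reach is approached as far as the arm can. A call with a gripper value outside its range is refused whole. The fingers move at their own pace and stop on an object; the grip force is fixed at half the most. Time passes only in rows, so rows that do not move let the fingers close. It gives the time, the measured TCP pose, the force and the opening at its end, in the units of the state.
- arm.get_obs(): the state, without advancing time (a new reading comes with each control period).
- imaging.grab_frame(name): name is "scene" or "top" or "wrist"; returns (picture, depth): 400x640x3 uint8, blue, green, red; 400x640 float32, m along the optical axis (not along the pixel's ray), 0 where there is no reading.
- imaging.camera_info(name): a dict with "intrinsics" (3x3 intrinsics, pixels), "R" (3x3) and "t" (3): a world point X has camera coordinates R X + t; the wrist camera has in their place "tool_from_camera" (4x4, takes a point from camera to tool coordinates, whose origin is the TCP and whose axes are the flange's). Camera axes: x right, y down, z forward; pixel columns grow to the right and rows downward; lengths in m; the calibration is good to about 2 mm. A picture is of the moment at which its call begins: read the wrist's pose just before it. camera_info takes no time and is no camera call.
- arm.hand_in(): hands the job in, once; it reports no verdict.
The state is a dict: "time_s": time; "joints": joint angles; "joint_velocities": joint speeds; "effort": joint torques, N m; "eef_pos": TCP position; "eef_rot": TCP orientation; "force": force on the tool from outside, world axes, zero at the start; "torque": the same for the moment, N m; "gripper_width": finger opening in m.
Only numpy, scipy, OpenCV 4.12 (cv2) and the standard library are available. Lean on these libraries where they do the work, as an engineer would, in place of code of your own. Each camera call takes 0.05 s, during which the arm holds its last target. There are 200 camera calls.

## Working session

There is one attempt and no reset: what is moved stays moved. The work goes in short steps, Python scripts to look and compute and a tool call to move; the robot and the scene stay as the last step left them, time stands still between calls to the robot, and variables do not carry over. Pictures are saved under pics/ and viewed, about 8 in all and at most 12, crops included, and the job is handed in when it is done.

Besides the shell and the picture viewer there is one more tool, called by a JSON object that holds its "method" and its "body". servo_tool: Moves the arm, as the interface text tells. Its arguments: {"type":"object","properties":{"rows":{"type":"array"}},"required":["rows"]}

```bash
mkdir -p pics; ls; python3 - <<'E'
from workcell import arm, imaging
import cv2,numpy as np
o=arm.get_obs();print(o, arm.pinch_z)
for n in("top","scene"):
    im,d=imaging.grab_frame(n);cv2.imwrite(f"pics/{n}0.png",im);np.savez(f"{n}0.npz",im=im,d=d)
    i=imaging.camera_info(n);print(n,i)
print(imaging.camera_info("wrist"))
E
```

```text
pics
{'time_s': 0.0, 'joints': array([ 1.0447972 ,  0.53718009, -0.00445689,  1.53881434,  0.00258385,
        1.06727743, -0.07118975]), 'joint_velocities': array([-3.78234126e-04, -8.74525940e-05, -2.54907665e-04,  1.72554136e-03,
        1.87591259e-04,  7.83590925e-04, -5.05164000e-04]), 'effort': array([ 2.49661616e-04, -5.70987046e+01,  9.90856625e-01, -2.51602900e+01,
       -5.62482525e-02,  1.79739611e-02,  1.48425252e-04]), 'eef_pos': array([ 0.28819103, -0.5819687 ,  0.23785278]), 'eef_rot': array([-8.01953108e-04,  9.73678696e-01,  2.27923446e-01, -2.38824583e-04]), 'force': array([ 0.56405914, -0.3191216 ,  0.02713574]), 'torque': array([-0.00538949,  0.00275406,  0.02334215]), 'gripper_width': 0.08820898954092411} 0.0187
top {'intrinsics': array([[467.73504405,   0.        , 317.84027371],
       [  0.        , 467.73504405, 206.85195965],
       [  0.        ,   0.        ,   1.        ]]), 'R': array([[-0.02481864, -0.99967646, -0.00556923],
       [-0.9843065 ,  0.02540992, -0.17462834],
       [ 0.17471336,  0.00114779, -0.98461867]]), 't': array([-0.04174611,  0.47
[... 231 characters left out ...]
03747, -0.01698516],
       [-0.51919211,  0.4351215 , -0.735601  ],
       [ 0.57971575, -0.45313021, -0.67720209]]), 't': array([0.25364919, 0.31452547, 0.85580723])}
{'intrinsics': array([[303.20450226,   0.        , 318.80833144],
       [  0.        , 303.20450226, 202.95475381],
       [  0.        ,   0.        ,   1.        ]]), 'tool_from_camera': array([[-2.98337621e-04, -9.65140683e-01, -2.61731492e-01,
         6.66866448e-02],
       [ 9.99999614e-01, -5.04166805e-04,  7.19265331e-04,
        -4.01671561e-04],
       [-8.26148562e-04, -2.61731177e-01,  9.65140461e-01,
        -1.47068451e-01],
       [ 0.00000000e+00,  0.00000000e+00,  0.00000000e+00,
         1.00000000e+00]])}
```

View pics/top0.png

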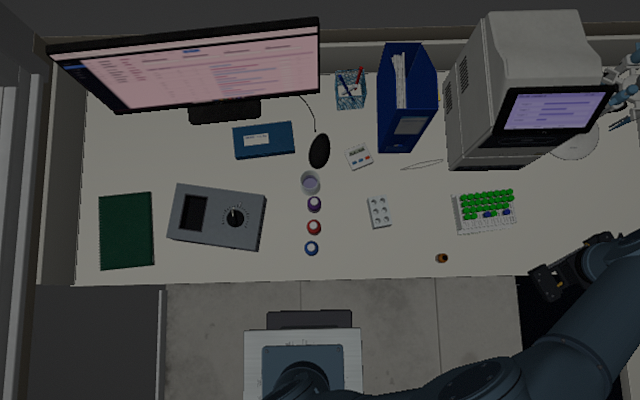

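View pics/scene0.png

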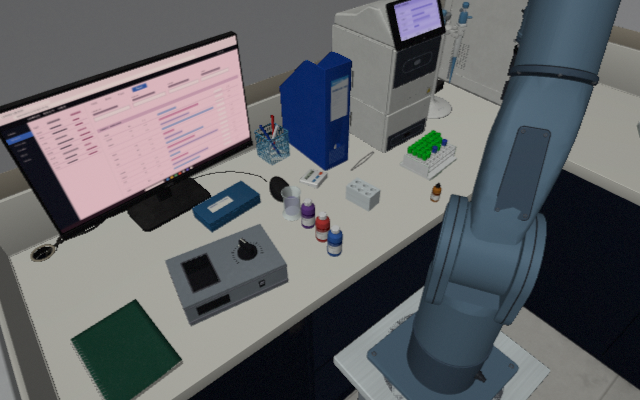

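The top view shows the heater around (217,217), with the bay at (192,213) and the dial at (235,217). The row of bottles is at column ~312 and the block at (379,212). I'll measure with depth height maps.

```bash
cat > h.py <<'E'
import numpy as np,cv2
from workcell import arm,imaging
def campose(n,o=None):
    i=imaging.camera_info(n);K=i["intrinsics"]
    if n!="wrist": return K,i["R"].T,-i["R"].T@i["t"]
    from scipy.spatial.transform import Rotation as Ro
    q=o["eef_rot"];R=Ro.from_quat([q[1],q[2],q[3],q[0]]).as_matrix();T=i["tool_from_camera"]
    return K,R@T[:3,:3],R@T[:3,3]+o["eef_pos"]
def cloud(d,P):
    K,R,c=P;v,u=np.mgrid[:400,:640]
    r=np.stack([(u-K[0,2])/K[0,0],(v-K[1,2])/K[1,1],np.ones_like(u,float)],-1)*d[...,None]
    return r@R.T+c
def plane(uv,z,P):
    K,R,c=P;uv=np.atleast_2d(np.array(uv,float))
    r=np.c_[(uv-K[:2,2])/K[0,0],np.ones(len(uv))]@R.T
    return c+r*((z-c[2])/r[:,2])[:,None]
def rect(pts):
    (c,s,a)=cv2.minAreaRect((pts*1000).astype(np.float32));return np.round(c,1),np.round(s,1),round(a,2)
E
python3 - <<'E'
from h import *
f=np.load("top0.npz");d=f["d"];im=f["im"];P=campose("top");X=cloud(d,P);z=X[...,2]
print("table z",np.median(z[200:260,330:360]))
def reg(u0,u1,v0,v1,lo,hi):
    m=np.zeros(z.shape,np.uint8);m[v0:v1,u0:u1]=((z>lo)&(z<hi)&(d>0))[v0:v1,u0:u1]
    c=max(cv2.findContours(m,0,2)[0],key=cv2.contourArea);return c,m
for nm,a,h in(("heater",(150,285,170,260,.055,.085),.07),("block",(355,410,180,240,.035,.065),.05)):
    c,m=reg(*a);p=plane(c[:,0],h,P)[:,:2];print(nm,rect(p),"z",np.median(z[m>0]),"boxpts",[np.round(x) for x in cv2.boxPoints(cv2.minAreaRect((p*1000).astype(np.float32)))])
m=(z>.02)&(z<.12);m[:165]=0;m[260:]=0;m[:,:290]=0;m[:,470:]=0
n,l,s,ce=cv2.connectedComponentsWithStats(m.astype(np.uint8))
for i in range(1,n):
    if s[i,4]>8: k=l==i;print(s[i],np.round(np.c_[X[k].min(0),X[k].max(0)],3).tolist())
a=cv2.resize(im[170:260,160:280],None,fx=6,fy=6,interpolation=cv2.INTER_CUBIC);cv2.imwrite("pics/h.png",cv2.convertScaleAbs(a,alpha=1.6))
E
```

```text
table z 2.2761036837071202e-05
heater (array([455.1, 222.1]), array([242.2, 152.2]), 80.44) z 0.06949653852484494 boxpts [array([360., 115.], dtype=float32), array([510.,  90.], dtype=float32), array([550., 329.], dtype=float32), array([400., 354.], dtype=float32)]
block (array([ 461.5, -220.8]), array([86.1, 51.9]), 8.65) z 0.04972519469562764 boxpts [array([ 415., -202.], dtype=float32), array([ 423., -253.], dtype=float32), array([ 508., -240.], dtype=float32), array([ 500., -189.], dtype=float32)]
[449 165  21   6 124] [[0.572, 0.589], [-0.482, -0.424], [0.021, 0.081]]
[299 170  21  23 358] [[0.52, 0.572], [-0.059, -0.005], [0.02, 0.088]]
[453 193  17  37 480] [[0.407, 0.502], [-0.473, -0.43], [0.02, 0.079]]
[367 194  25  34 557] [[0.418, 0.507], [-0.253, -0.191], [0.02, 0.056]]
[307 196  14  16 186] [[0.467, 0.503], [-0.06, -0.024], [0.02, 0.09]]
[306 219  15  16 181] [[0.404, 0.441], [-0.058, -0.021], [0.02, 0.093]]
[304 241  14  15 169] [[0.346, 0.381], [-0.049, -0.014], [0.024, 0.093]]
[436 253  12   7  69] [[0.325, 0.343], [-0.397, -0.372], [0.022, 0.062]]
```

View pics/h.png

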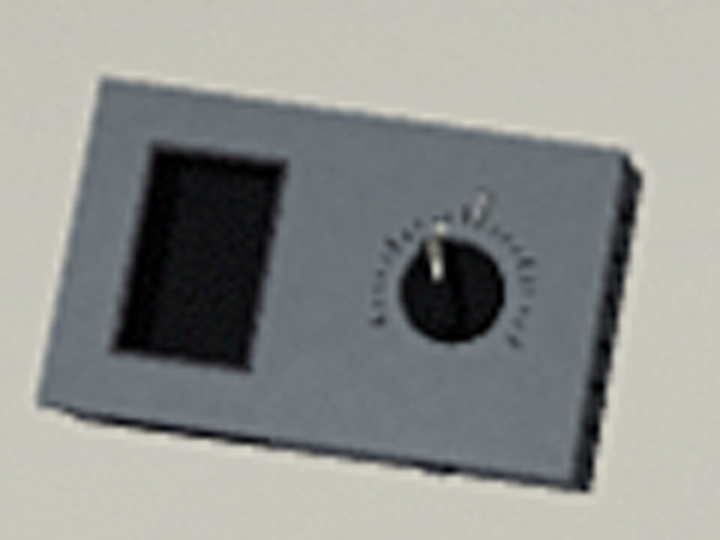

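The crop (scale 6, offset 160,170) shows the pointer at about (438,240), just left of straight up from the dial centre (453,290). The marker is at (480,208), clockwise of the pointer. The geometry gives the heater yaw as about -9.5°, the dial at about (0.446, 0.168) and the bay at about (0.465, 0.281). Next I move above the dial for a close look.

{"method": "servo_tool", "body": {"rows": [0.028,-0.0254,0,0,0.088,0.028,-0.0254,0,0,0.088,0.028,-0.0254,0,0,0.088,0.028,-0.0254,0,0,0.088,0.028,-0.0254,0,0,0.088,0.028,-0.0254,0,0,0.088,0.028,-0.0254,0,0,0.088,0.028,-0.0254,0,0,0.088,0.0248,-0.0276,0,0,0.088,0.0248,-0.0276,0,0,0.088,0.0248,-0.0276,0,0,0.088,0.0248,-0.0276,0,0,0.088,0.0248,-0.0276,0,0,0.088,0.0248,-0.0276,0,0,0.088,0.0248,-0.0276,0,0,0.088,0.0151,-0.0412,0,0,0.088,0.0151,-0.0412,0,0,0.088,0.0151,-0.0412,0,0,0.088,0.0151,-0.0412,0,0,0.088,0.0151,-0.0412,0,0,0.088]}}

```text
time_s: 2.1
eef_pos: [0.4444, 0.1688, 0.2386]
eef_rot: [0.0, 0.974, 0.228, -0.0]
force: [0.2, 0.4, -0.4]
gripper_width: 0.088
```

{"method": "servo_tool", "body": {"rows": [0,0,0.003,-0.1457,0.088,0,0,0.003,-0.1457,0.088,0,0,0.003,-0.1457,0.088,0,0,0.003,-0.1457,0.088,0,0,0.003,-0.1457,0.088,0,0,0.003,-0.1457,0.088,0,0,0.003,-0.1457,0.088,0,0,0.003,-0.1457,0.088,0,0,0.003,-0.1457,0.088,0,0,0.003,-0.1457,0.088,0,0,0.003,-0.1457,0.088,0,0,0.003,-0.1457,0.088,0,0,0.003,-0.1457,0.088,0,0,0.003,-0.1457,0.088,0,0,0.003,-0.1457,0.088,0,0,0.003,-0.1457,0.088,0,0,0.003,-0.1457,0.088,0,0,0.003,-0.1457,0.088,0,0,0.003,-0.1457,0.088,0,0,0.003,-0.1457,0.088]}}

```text
time_s: 4.1
eef_pos: [0.4449, 0.1671, 0.1784]
eef_rot: [-0.0, -0.119, 0.993, -0.0]
force: [0.2, -0.3, 0.1]
gripper_width: 0.0882
```

```bash
python3 - <<'E'
from h import *
import pickle
o=arm.get_obs();im,d=imaging.grab_frame("wrist");pickle.dump((o,im,d),open("w1.pkl","wb"))
print(o["eef_pos"],o["eef_rot"],o["joints"])
P=campose("wrist",o);K,R,c=P
for p in([.446,.168,.078],[.465,.281,.07]):
    q=K@(R.T@(np.array(p)-c));print(q[:2]/q[2])
cv2.imwrite("pics/w1.png",cv2.convertScaleAbs(im,alpha=1.5))
E
```

```text
[0.44487404 0.16706552 0.17836239] [-2.71778154e-04 -1.18728928e-01  9.92926664e-01 -9.08342914e-05] [ 0.3137448   0.50558378 -0.96169128  2.00176679  0.52889229  0.90606494
  0.87863442]
[319.4693     204.92912925]
[435.16947903 250.3718882 ]
```

View pics/w1.png

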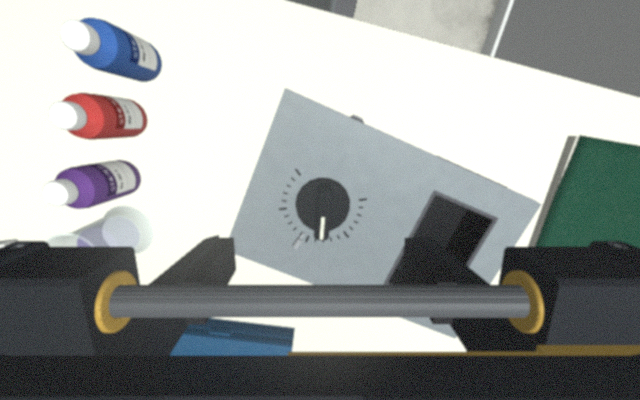

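The wrist view shows the dial disc centred at about (322,203), the white pointer ending at about (322,242) and the marker clip at about (299,240), with the bay at (435,245). Next I measure both angles.

```bash
python3 - <<'E'
from h import *
import pickle
o,im,d=pickle.load(open("w1.pkl","rb"));P=campose("wrist",o)
X=cloud(d,P);z=X[...,2]
g=im.max(2);s=im.astype(int).max(2)-im.min(2)
# heater top region
m=((z>.062)&(z<.085)&(d>0)).astype(np.uint8);m[:,:240]=0;m[235:]=0
print("heater top z",np.median(z[m>0]))
# dial disc
k=(g<50).astype(np.uint8);k[:165]=0;k[242:]=0;k[:,:285]=0;k[:,360:]=0
k=cv2.morphologyEx(k,cv2.MORPH_OPEN,np.ones((5,5)));c=max(cv2.findContours(k,0,2)[0],key=cv2.contourArea)
p=plane(c[:,0],.078,P)[:,:2];cc,r=cv2.minEnclosingCircle((p*1000).astype(np.float32));print("disc",cc,r)
# edges of heater: depth-top near edge line & right edge
print("patch gray around marker/pointer")
print(g[226:252:1,286:332:1])
cv2.imwrite("pics/w1c.png",cv2.resize(im[165:260,270:380],None,fx=7,fy=6.3,interpolation=cv2.INTER_CUBIC))
E
```

```text
heater top z 0.07097305654311892
disc (451.1301574707031, 168.05853271484375) 13.425115585327148
patch gray around marker/pointer
[[116 111 113 ...  44  38  45]
 [115 113 119 ...  51  46  49]
 [114 115 114 ...  49  42  47]
 ...
 [115 112 112 ... 112 116 115]
 [116 114 109 ... 113 117 115]
 [112 114 110 ... 116 112 113]]
```

View pics/w1c.png

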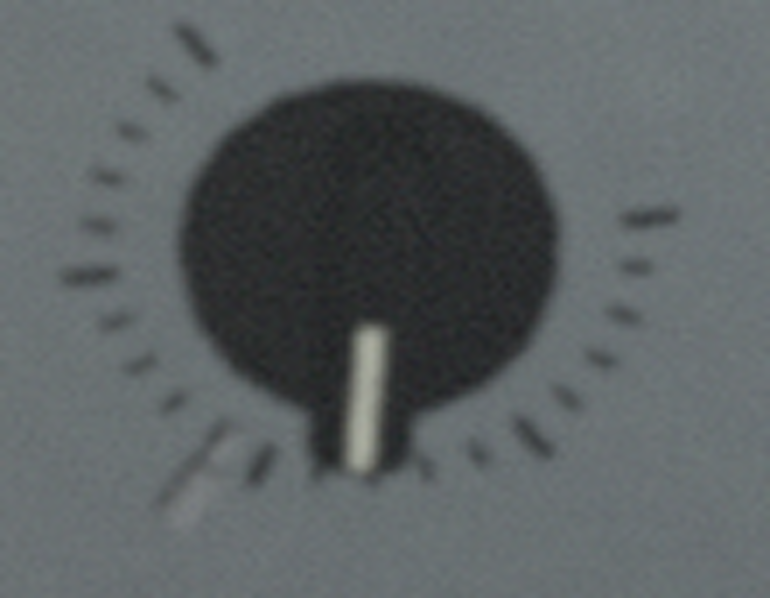

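The crop shows the white pointer line from (370,325) to (360,470). The marker's light top runs from about (235,440) to (182,525), with its dark side face to the left. The long scale ticks are at (197,45), (90,275), (262,465), (533,437) and (650,215). I'll cast rays through these.

```bash
python3 - <<'E'
from h import *
import pickle
from scipy.optimize import least_squares
o,im,d=pickle.load(open("w1.pkl","rb"));P=campose("wrist",o)
cr=lambda a:np.array(a,float)/[7,6.3]+[269.5+.07,164.58]
T=[(197,45),(162,88),(130,130),(108,178),(97,225),(90,275),(117,320),(140,367),(173,403),(262,465),(427,468),(480,453),(533,437),(568,398),(602,360),(627,313),(638,267),(650,215)]
t=plane(cr(T),.07,P)[:,:2]*1000
L=t[[0,5,9,12,17]]
f=lambda x:np.r_[np.hypot(*(L-x[:2]).T)-x[2], np.hypot(*(np.delete(t,[0,5,9,12,17],0)-x[:2]).T)-x[3]]
s=least_squares(f,[446,168,38,36]).x;print("tick circle",s,"res",np.round(f(s),1))
ang=lambda p,c:-np.degrees(np.arctan2(*(np.atleast_2d(p)-c)[:,::-1].T))
print("tick cw angles world",np.round(ang(t,s[:2]),1))
D=[(182,245),(555,245),(370,80),(203,150),(537,150),(203,340),(537,340)]
q=plane(cr(D),.078,P)[:,:2]*1000
f=lambda x:np.hypot(*(q-x[:2]).T)-24
s2=least_squares(f,[446,168]).x;print("disc",s2,f(s2))
c=(s[:2]+s2)/2
pl=plane(cr([(370,327),(360,470)]),.104,P)[:,:2]*1000;print("pointer line",pl,ang(pl[1],pl[0]),ang(pl,c))
mk=plane(cr([(235,440),(208,482),(182,525)]),.077,P)[:,:2]*1000;print("marker",mk,ang(mk,c),np.hypot(*(mk-c).T),ang(mk[2],mk[0]))
# contrast measurement in the marker region
g=cv2.createCLAHE(3,(4,4)).apply(im[...,1]);a=im[228:252,286:312].mean(2)
cv2.imwrite("pics/mk.png",cv2.resize(cv2.convertScaleAbs(a,alpha=4,beta=-300),None,fx=22,fy=22,interpolation=cv2.INTER_CUBIC))
E
```

```text
tick circle [446.50379675 170.67701579  35.13271991  33.77474843] res [-0.   0.1 -0.  -0.   0.  -0.  -0.1 -0.   0.2 -0.3  0.2  0.1 -0.1 -0.1
 -0.   0.1  0.1 -0. ]
tick cw angles world [ 129.7  117.7  105.6   93.2   81.6   69.7   57.8   45.2   33.7    9.3
  -26.6  -38.8  -50.5  -62.5  -74.4  -87.2  -98.7 -111. ]
disc [445.2497124  170.31210372] [-1.34095371 -1.55447959 -0.48511939  0.37890257  0.4402722  -0.24229239
 -0.05162615]
pointer line [[447.42556945 170.65054489]
 [465.7399035  173.99883616]] [-10.36059575] [ -5.75101353 -10.00522387]
marker [[475.57641208 160.51815674]
 [482.45626915 158.61338663]
 [489.5388843  156.84051066]] [18.56769938 17.99400457 17.36554088] [31.33046876 38.46067031 45.74729094] [14.75627007]
```

View pics/mk.png

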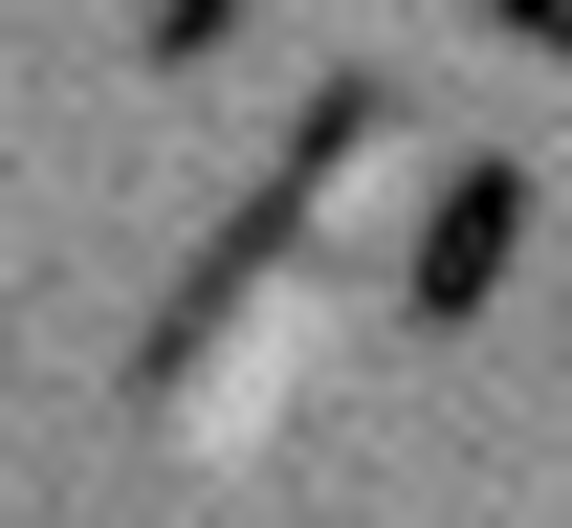

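The ticks fit cleanly at 12° steps with zero at 9.4° clockwise, so the heater yaw is -9.4°. The marker is at about 18.0° clockwise in world, i.e. 8.6° on the dial. The pointer is at about -10.2°, so the turn is about 28°. I'll grip the bar now.

{"method": "servo_tool", "body": {"rows": [0,0,0,0.06,0.04,-0.0017,0.0021,0,0,0.04,0,0,0.02,0,0.04,0,0,0.02,0,0.04,0,0,0.02,0,0.04,0,0,0.02,0,0.04,0,0,0.0144,0,0.04,0,0,0,0,0.04,0,0,0,0,0.03,0,0,0,0,0.024,0,0,0,0,0.018,0,0,0,0,0.015,0,0,0,0,0.012,0,0,0,0,0.01,0,0,0,0,0.008,0,0,0,0,0.008]}}

```text
time_s: 5.75
eef_pos: [0.4466, 0.1705, 0.0847]
eef_rot: [0.0, -0.086, 0.996, 0.001]
force: [-1.3, 4.2, 5.1]
gripper_width: 0.0119
```

{"method": "servo_tool", "body": {"rows": [0,0.001,0,0,0.008,0,0,0,0.07,0.008,0,0,0,0.07,0.008,0,0,0,0.07,0.008,0,0,0,0.07,0.008,0,0,0,0.07,0.008,0,0,0,0.07,0.008,0,0,0,0.067,0.008,0,0,0,0,0.008,0,0,0,0,0.008]}}

```text
time_s: 6.75
eef_pos: [0.4466, 0.1707, 0.0847]
eef_rot: [0.0, 0.157, 0.988, -0.0]
force: [-0.4, 1.3, 7.3]
gripper_width: 0.0115
```

```bash
python3 - <<'E'
from h import *
o=arm.get_obs();q=o["eef_rot"];print(o["eef_pos"],o["force"],o["torque"],np.degrees(2*np.arctan2(q[2],q[1])),o["joints"])
E
```

```text
[0.44658901 0.17066319 0.0847048 ] [-0.43230432  1.25478807  7.26454429] [ 0.24628205  0.08385099 -0.02170783] 161.96323367977357 [ 0.09198991  0.60211737 -0.69086636  2.05782733  0.60450478  0.68955018
  0.26039785]
```

Turned to 162.0° of tool yaw. Now I open, rise and check the pointer against the marker.

{"method": "servo_tool", "body": {"rows": [0,0,0,0,0.015,0,0,0,0,0.025,0,0,0,0,0.04,0,0,0,0,0.04,0,0,-0.025,0,0.05,0,0,-0.025,0,0.07,0,0,-0.025,0,0.088,0,0,-0.02,0,0.088,0,0,0,0,0.088,0,0,0,0,0.088]}}

```text
time_s: 7.75
eef_pos: [0.4462, 0.1703, 0.179]
eef_rot: [0.0, 0.157, 0.988, -0.0]
force: [0.0, -0.5, 0.2]
gripper_width: 0.0849
```

```bash
python3 - <<'E'
from h import *
import pickle
o=arm.get_obs();im,d=imaging.grab_frame("wrist");pickle.dump((o,im,d),open("w2.pkl","wb"))
P=campose("wrist",o);K,R,c=P
q=K@(R.T@(np.array([.4465,.1706,.078])-c));u,v=(q[:2]/q[2]).astype(int);print(u,v,o["eef_pos"])
print(v-45,u-50)
cv2.imwrite("pics/w2.png",cv2.resize(cv2.convertScaleAbs(im[v-45:v+55,u-50:u+60],alpha=1.8,beta=-20),None,fx=7,fy=6,interpolation=cv2.INTER_CUBIC))
E
```

```text
319 203 [0.44619469 0.17025943 0.17901154]
158 269
```

View pics/w2.png

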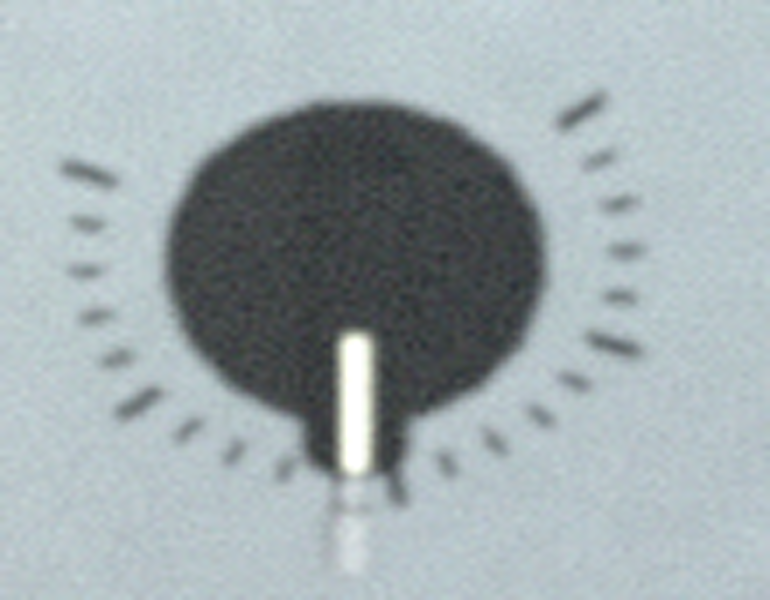

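The pointer line is at crop x≈357 and the marker at about x=351, just beyond the pointer tip and almost in line. I'll get sub-pixel numbers.

```bash
python3 - <<'E'
from h import *
import pickle
o,im,d=pickle.load(open("w2.pkl","rb"));P=campose("wrist",o);g=im.astype(float).mean(2)
print("cols 310..329")
for v in list(range(214,256,2)):print(v,np.round(g[v:v+2,310:330].mean(0)).astype(int))
E
```

```text
cols 310..329
214 [ 48  47  44  43  46  47  51  89 134 157 150 120  77  55  47  49  49  44
  48  42]
216 [ 50  48  43  46  44  47  55 101 148 176 172 134  86  57  49  46  52  46
  49  49]
218 [ 50  47  44  45  44  47  53  98 149 177 171 134  85  52  47  46  49  48
  49  48]
220 [ 44  52  43  47  48  46  55  98 149 174 169 135  87  57  44  46  48  47
  47  51]
222 [ 47  48  44  49  44  49  52  98 151 175 169 130  85  55  50  47  50  51
  47  53]
224 [ 51  48  47  42  47  47  55  98 152 176 172 135  87  54  45  48  45  49
  50  50]
226 [ 75  62  52  46  46  49  57  98 150 175 170 134  85  56  49  47  52  61
  70  73]
228 [109  95  72  50  47  45  56  99 150 175 170 136  88  52  44  48  60  83
 103 113]
230 [114 103  76  55  47  44  54 101 150 174 168 133  83  54  48  47  64  89
 108 120]
232 [110 102  82  55  48  49  57  98 151 176 167 131  79  53  48  49  67  93
 111 116]
234 [ 96 101  96  76  60  50  54  96 147 171 164 125  79  56  48  58  84 107
 117 120]
236 [ 99 114 114 108  99  88  76  85 112 131 124 105  88  78  67  70  92 114
 117 119]
238 [116 120 120 118 119 116 101 101 118 126 123 114 114 109  89  73  87 106
 116 118]
240 [118 118 120 118 119 116 104 106 121 125 119 116 116 114  98  84  84 103
 115 119]
242 [119 120 118 119 118 110 102 102 111 116 112 109 114 114 113 108 108 114
 119 120]
244 [119 120 119 117 113 110 109 117 127 128 125 122 119 118 120 118 120 120
 118 119]
246 [120 118 120 116 114 108 112 123 127 134 130 122 117 119 118 118 118 118
 116 120]
248 [118 117 119 118 116 110 112 120 130 130 129 121 118 117 119 120 118 120
 118 119]
250 [118 119 116 119 115 112 114 122 130 132 130 124 118 118 119 118 120 119
 119 120]
252 [119 118 118 117 116 114 116 120 125 129 126 120 117 118 118 120 119 117
 121 120]
254 [120 117 117 116 119 118 117 117 117 119 119 118 120 118 117 120 118 120
 119 120]
```

```bash
python3 - <<'E'
from h import *
import pickle
c=np.array([446.5,170.65])
o,im,d=pickle.load(open("w1.pkl","rb"));P=campose("wrist",o)
cr=lambda a:np.array(a,float)/22+[285.52,227.52]
def off(p,deg):  # lateral offset (cw +) from ray at deg cw, and radius
    a=np.radians(-deg);e=np.array([np.cos(a),np.sin(a)]);n=np.array([np.sin(a),-np.cos(a)]);r=p-c
    return np.round(np.c_[r@e,r@n],2)
A=lambda a,z:plane(cr(a),z,P)[:,:2]*1000
for nm,a in(("darkL",[(310,100),(130,370)]),("lightL",[(310,200),(185,400)]),("lightR",[(425,150),(275,420)])):
    for z in(.07,.077):print(1,nm,z,off(A(a,z),18).tolist())
o,im,d=pickle.load(open("w2.pkl","rb"));P=campose("wrist",o)
for z in(.07,.077):
    p=plane([[314.3,248],[316.8,248],[321.3,248],[319.35,248]],z,P)[:,:2]*1000;print(2,z,off(p,18.04).tolist())
p=plane([[319.4,216],[319.4,232]],.104,P)[:,:2]*1000;print("ptr",off(p,18.04).tolist())
E
```

```text
1 darkL 0.07 [[33.15, 3.6], [47.21, 3.88]]
1 darkL 0.077 [[30.66, 4.57], [44.33, 4.84]]
1 lightL 0.07 [[36.89, 1.39], [47.17, 1.28]]
1 lightL 0.077 [[34.3, 2.41], [44.29, 2.31]]
1 lightR 0.07 [[32.55, -1.5], [45.98, -2.33]]
1 lightR 0.077 [[30.08, -0.39], [43.14, -1.2]]
2 0.07 [[44.38, 4.78], [44.38, 2.5], [44.38, -1.6], [44.38, 0.18]]
2 0.077 [[41.33, 4.65], [41.33, 2.44], [41.32, -1.55], [41.32, 0.18]]
ptr [[3.04, 0.13], [16.1, 0.13]]
```

The marker's centre lies about 0.8–1.5 mm further clockwise than the pointer, i.e. 1–1.7°. I'll nudge by 0.022 rad.

{"method": "servo_tool", "body": {"rows": [0,0,0.025,0,0.06,0,0,0.025,0,0.04,0,0,0.025,0,0.04,0,0,0.0185,0,0.04,0,0,0,0,0.03,0,0,0,0,0.02,0,0,0,0,0.015,0,0,0,0,0.011,0,0,0,0,0.008,0,0,0,0,0.008,0,0,0,0.022,0.008,0,0,0,0,0.008,0,0,0,0,0.008,0,0,0,0,0.015,0,0,0,0,0.025,0,0,0,0,0.04,0,0,-0.02,0,0.04,0,0,-0.025,0,0.05,0,0,-0.025,0,0.088,0,0,0,0,0.088]}}

```text
time_s: 9.8
eef_pos: [0.4478, 0.1716, 0.1582]
eef_rot: [0.002, 0.168, 0.986, 0.001]
force: [0.4, 0.7, 0.1]
gripper_width: 0.061
```

```bash
python3 - <<'E'
from h import *
import pickle
o=arm.get_obs();im,d=imaging.grab_frame("wrist");pickle.dump((o,im,d),open("w3.pkl","wb"))
P=campose("wrist",o);K,R,c=P
q=K@(R.T@(np.array([.4465,.1706,.078])-c));u,v=(q[:2]/q[2]).astype(int);print(u,v,o["eef_pos"])
cv2.imwrite("pics/w3.png",cv2.resize(cv2.convertScaleAbs(im[v-5:v+60,u-35:u+35],alpha=2.4,beta=-100),None,fx=9,fy=9,interpolation=cv2.INTER_CUBIC))
E
```

```text
316 208 [0.44778094 0.17155484 0.15819673]
```

View pics/w3.png

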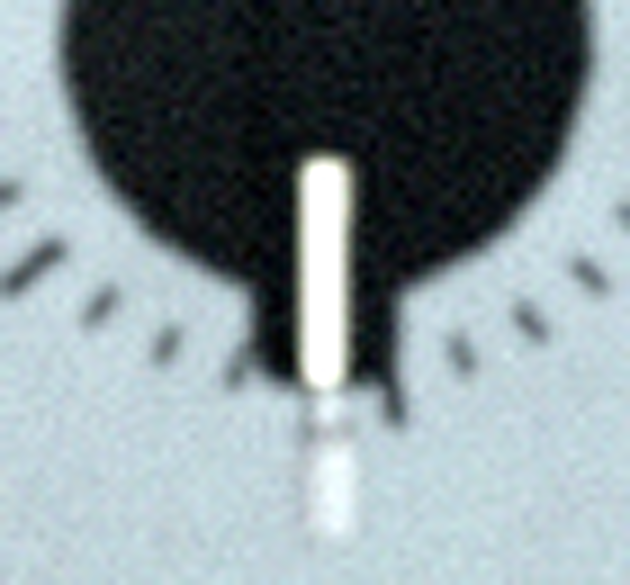

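Pointer at crop x≈324 and marker at about 310–357, nearly in line. I'll compute it metrically, and check the marker against the ticks.

```bash
python3 - <<'E'
from h import *
import pickle
from scipy.optimize import least_squares
def run(f,u0,v0,fx,fy,ticks,line,ml,mr):
    o,im,d=pickle.load(open(f,"rb"));P=campose("wrist",o)
    cr=lambda a:(np.array(a,float)+.5)/[fx,fy]-.5+[u0,v0]
    t=plane(cr([k[:2] for k in ticks]),.07,P)[:,:2]*1000;nom=np.array([k[2] for k in ticks])
    def pred(x,p):a=np.radians(-(p+x[2]));return np.c_[x[0]+np.cos(a)*x[3],x[1]+np.sin(a)*x[3]]
    # short ticks share one radius
    s=least_squares(lambda x:(pred(x,nom)-t).ravel(),[446,170,9.4,34]);x=s.x;print(f,"axis,zero,r",np.round(x,2),"rms",np.sqrt((s.fun**2).mean()).round(2))
    def dial(p,z):
        q=plane(cr(p),z,P)[:,:2]*1000-x[:2];return np.round(-np.degrees(np.arctan2(q[:,1],q[:,0]))-x[2],2),np.round(np.hypot(*q.T),1)
    l=plane(cr(line),.104,P)[:,:2]*1000;dl=l[1]-l[0];print(" line dir",-np.degrees(np.arctan2(dl[1],dl[0]))-x[2],"tip",dial(line[1:],.104))
    for n,m in(("markL",ml),("markR",mr)):print("",n,dial(m,.077),dial(m,.0735))
run("w3.pkl",281,203,9,9,[(100,305,36),(168,346,24),(238,366,12),(463,354,-12),(532,322,-24),(590,275,-36)],[(324,165),(324,380)],[(312,470),(312,520)],[(357,470),(355,520)])
run("w2.pkl",269,158,7,6,[(88,223,72+12),(85,270,72),(95,317,60),(117,358,48),(189,430,24),(234,454,12+0),(285,470,0)][:0]+[(90,223,84),(85,270,72),(95,317,60)][:0]+[(89,223,96),(85,270,84),(95,317,72),(117,358,60),(189,430,36),(234,454,24),(285,470,12),(447,463,-12),(495,441,-24),(541,415,-36),(575,380,-48),(620,296,-72),(627,250,-84),(622,204,-96),(598,159,-108)],[(357,335),(357,465)],[(327,520),(327,560)],[(370,520),(370,560)])
E
```

```text
w3.pkl axis,zero,r [439.22 172.56  15.55  40.25] rms 0.98
 line dir 3.8884020232762815 tip (array([3.02]), array([26.8]))
 markL (array([4.91, 4.82]), array([47.1, 52.1])) (array([4.92, 4.83]), array([48.8, 53.8]))
 markR (array([-0.06,  0.5 ]), array([47.2, 52.2])) (array([0.04, 0.58]), array([48.9, 53.9]))
w2.pkl axis,zero,r [443.3  171.12  15.22  34.98] rms 1.44
 line dir 2.8211547075273824 tip (array([1.4]), array([21.9]))
 markL (array([7.32, 6.75]), array([41.1, 47.4])) (array([7.23, 6.68]), array([42.6, 49. ]))
 markR (array([-0.26,  0.14]), array([41. , 47.4])) (array([-0.19,  0.2 ]), array([42.5, 48.9]))
```

```bash
python3 - <<'E'
from h import *
import pickle
from scipy.optimize import least_squares
def run(f,u0,v0,fx,fy,ticks,line,ml,mr):
    o,im,d=pickle.load(open(f,"rb"));P=campose("wrist",o)
    cr=lambda a:(np.array(a,float)+.5)/[fx,fy]-.5+[u0,v0]
    t=plane(cr([k[:2] for k in ticks]),.07,P)[:,:2]*1000;nom=np.array([k[2] for k in ticks])
    def pred(x,p):a=np.radians(-(p+x[2]));return np.c_[x[0]+np.cos(a)*x[3],x[1]+np.sin(a)*x[3]]
    s=least_squares(lambda x:(pred(x,nom)-t).ravel(),[446,170,9.4,34]);x=s.x;print(f,"axis,zero,r",np.round(x,2),"rms",np.sqrt((s.fun**2).mean()).round(2))
    def dial(p,z):
        q=plane(cr(p),z,P)[:,:2]*1000-x[:2];return np.round(-np.degrees(np.arctan2(q[:,1],q[:,0]))-x[2],2),np.round(np.hypot(*q.T),1)
    l=plane(cr(line),.104,P)[:,:2]*1000;dl=l[1]-l[0];print(" line dir",-np.degrees(np.arctan2(dl[1],dl[0]))-x[2],"tip",dial(line[1:],.104))
    for n,m in(("markL",ml),("markR",mr)):print("",n,dial(m,.077),dial(m,.07))
run("w3.pkl",281,203,9,9,[(100,305,48),(168,346,36),(238,366,24),(463,354,-12),(532,322,-24),(590,275,-36)],[(324,165),(324,380)],[(312,470),(312,520)],[(357,470),(355,520)])
run("w2.pkl",269,158,7,6,[(89,223,108),(85,270,96),(95,317,84),(117,358,72),(189,430,48),(234,454,36),(285,470,24),(447,463,-12),(495,441,-24),(541,415,-36),(575,380,-48),(620,296,-72),(627,250,-84),(622,204,-96),(598,159,-108)],[(357,335),(357,465)],[(327,520),(327,560)],[(370,520),(370,560)])
E
```

```text
w3.pkl axis,zero,r [446.4  170.57   9.56  33.72] rms 0.11
 line dir 9.879589253321205 tip (array([10.19]), array([19.3]))
 markL (array([11.82, 11.61]), array([39.7, 44.7])) (array([11.77, 11.58]), array([43. , 48.1]))
 markR (array([5.93, 6.58]), array([39.8, 44.7])) (array([6.16, 6.76]), array([43. , 48.2]))
w2.pkl axis,zero,r [446.45 170.43   9.43  33.68] rms 0.17
 line dir 8.605990342574504 tip (array([7.93]), array([18.6]))
 markL (array([13.97, 13.23]), array([37.9, 44.3])) (array([13.73, 13.05]), array([40.9, 47.4]))
 markR (array([5.75, 6.15]), array([37.8, 44.2])) (array([5.89, 6.25]), array([40.7, 47.3]))
```

The pointer reads 9.9–10.2° on the dial scale. The marker's edges are at about 6.3° and 11.7–13.5°, centre about 9.5°, so they are aligned within measurement. Next I go over the row to above the block.

{"method": "servo_tool", "body": {"rows": [0,0,-0.027,0,0.088,0,0,-0.027,0,0.088,0,0,-0.027,0,0.088,-0.0143,-0.0364,0,0,0.088,-0.0143,-0.0364,0,0,0.088,-0.0143,-0.0364,0,0,0.088,-0.0143,-0.0364,0,0,0.088,-0.0143,-0.0364,0,0,0.088,-0.0143,-0.0364,0,0,0.088,-0.0143,-0.0364,0,0,0.088,-0.0143,-0.0364,0,0,0.088,-0.0143,-0.0364,0,0,0.088,-0.0143,-0.0364,0,0,0.088,0,0,0.01,-0.122,0.088,0,0,0.01,-0.122,0.088,0,0,0.01,-0.122,0.088,0,0,0.01,-0.122,0.088,0,0,0,0,0.088,0,0,0,0,0.088]}}

```text
time_s: 11.75
eef_pos: [0.4605, -0.2199, 0.1961]
eef_rot: [-0.001, -0.074, 0.997, 0.001]
force: [-0.1, 0.4, 0.1]
gripper_width: 0.0878
```

```bash
python3 - <<'E'
from h import *
import pickle
o=arm.get_obs();im,d=imaging.grab_frame("wrist");pickle.dump((o,im,d),open("w4.pkl","wb"))
P=campose("wrist",o);q=o["eef_rot"];print(o["eef_pos"],np.degrees(2*np.arctan2(q[2],q[1])),o["joints"])
X=cloud(d,P);z=X[...,2];m=((z>.04)&(z<.06)&(d>0)&(abs(X[...,0]-.4615)<.07)&(abs(X[...,1]+.22)<.05)).astype(np.uint8)
m=cv2.morphologyEx(m,cv2.MORPH_OPEN,np.ones((3,3)))
c=max(cv2.findContours(m,0,2)[0],key=cv2.contourArea);p=plane(c[:,0],.05,P)[:,:2];print(rect(p),np.median(z[m>0]),m.sum())
g=im.copy();cv2.drawContours(g,[c],-1,(0,0,255),1);cv2.imwrite("pics/w4.png",g)
E
```

```text
[ 0.46046429 -0.21993615  0.19608446] 188.4835624858588 [ 0.99623739  0.48141785 -0.81227289  1.90720948  0.42934525  0.93697694
  1.69781487]
(array([ 461.1, -220.6]), array([84.8, 50.1]), 9.18) 0.05082724817906259 3409
```

View pics/w4.png

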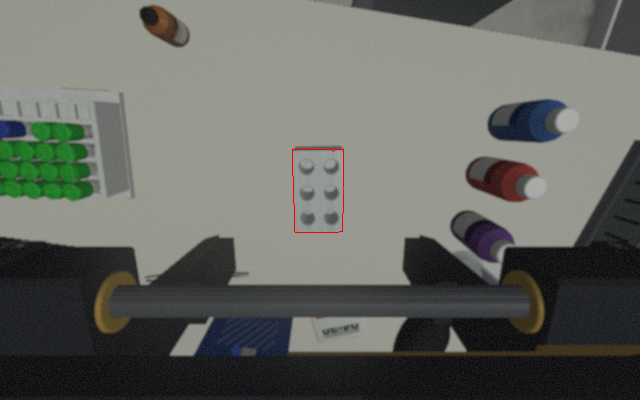

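The contour fits the block top: about 85 × 50 mm, centre (461.1, -220.6), yaw about 9°. Descend and grip.

{"method": "servo_tool", "body": {"rows": [-0.0005,-0.0008,0.03,-0.01,0.088,0,0,0.03,0,0.088,0,0,0.03,0,0.088,0,0,0.03,0,0.088,0,0,0.03,0,0.088,0,0,0.02,0,0.088,0,0,0.01,0,0.088,0,0,0,0,0.075,0,0,0,0,0.068,0,0,0,0,0.062,0,0,0,0,0.057,0,0,0,0,0.053,0,0,0,0,0.05,0,0,0,0,0.045,0,0,0,0,0.04,0,0,0,0,0.04,0,0,0,0,0.04]}}

```text
time_s: 13.5
eef_pos: [0.4617, -0.2204, 0.0172]
eef_rot: [0.0, -0.081, 0.997, 0.0]
force: [-1.7, 2.0, 6.2]
gripper_width: 0.0495
```

{"method": "servo_tool", "body": {"rows": [0,0,-0.004,0,0.04,0,0,-0.008,0,0.04,0,0,-0.012,0,0.04,0,0,-0.016,0,0.04,0,0,-0.02,0,0.04,0,0,-0.02,0,0.04,0,0,-0.02,0,0.04,0,0,-0.02,0,0.04,0,0,-0.016,0,0.04,0,0,-0.012,0,0.04,0,0,-0.008,0,0.04,0,0,-0.004,0,0.04,0,0,0,0,0.04]}}

```text
time_s: 14.8
eef_pos: [0.4615, -0.2209, 0.1769]
eef_rot: [0.0, -0.08, 0.997, -0.0]
force: [0.4, -0.6, -4.7]
gripper_width: 0.0494
```

```bash
python3 - <<'E'
from h import *
o=arm.get_obs();q=o["eef_rot"];print(o["eef_pos"],o["force"],o["torque"],np.degrees(2*np.arctan2(q[2],q[1])),o["joints"],o["gripper_width"])
E
```

```text
[ 0.46147826 -0.22093566  0.17693573] [ 0.3993768  -0.58885326 -4.71542675] [ 0.0228743  -0.14796545 -0.01937901] 189.2315171330915 [ 0.9830093   0.51085235 -0.79868026  1.92098734  0.46277638  0.90242344
  1.68460183] 0.049398863145642374
```

Holding 0.4 kg, width 49.4 mm, block underside at about 0.16 m. Traverse to the bay.

{"method": "servo_tool", "body": {"rows": [-0.0014,0.0084,0,0,0.04,-0.0029,0.0168,0,0,0.04,-0.0048,0.028,0,0,0.04,-0.0048,0.028,0,0,0.04,-0.0048,0.028,0,0,0.04,-0.0048,0.028,0,0,0.04,-0.0048,0.028,0,0,0.04,-0.0048,0.028,0,0,0.04,-0.0048,0.028,0,0,0.04,-0.0048,0.028,0,0,0.04,-0.0048,0.028,0,0,0.04,-0.0048,0.028,0,0,0.04,-0.0048,0.028,0,0,0.04,-0.0048,0.028,0,0,0.04,-0.0048,0.028,0,0,0.04,-0.0048,0.028,0,0,0.04,-0.0048,0.028,0,0,0.04,-0.0048,0.028,0,0,0.04,-0.0029,0.0168,0,0,0.04,-0.0014,0.0084,0,0,0.04]}}

```text
time_s: 16.8
eef_pos: [0.4643, 0.2872, 0.1762]
eef_rot: [-0.001, -0.082, 0.997, 0.0]
force: [-0.2, -0.4, -4.1]
gripper_width: 0.0497
```

{"method": "servo_tool", "body": {"rows": [0,0,0,0.041,0.04,0,0,0,0.082,0.04,0,0,0,0.082,0.04,0,0,0,0.082,0.04,0,0,0,0.041,0.04,0,0,0,0,0.04,0,0,0,0,0.04]}}

```text
time_s: 17.5
eef_pos: [0.4655, 0.2843, 0.1764]
eef_rot: [-0.0, 0.083, 0.997, -0.0]
force: [-0.0, 0.5, -4.1]
gripper_width: 0.0499
```

```bash
python3 - <<'E'
from h import *
import pickle
o=arm.get_obs();q=o["eef_rot"];print(o["eef_pos"],q,np.degrees(2*np.arctan2(q[2],q[1])),o["gripper_width"],o["time_s"],o["force"])
s={}
for n in("wrist","scene","top"):s[n]=imaging.grab_frame(n)
pickle.dump((o,s),open("w5.pkl","wb"))
w=s["wrist"][0];t=cv2.resize(s["scene"][0][180:340,140:380],(640,427))
cv2.imwrite("pics/w5.png",np.vstack([cv2.convertScaleAbs(w[60:230],alpha=1.5),t]))
E
```

```text
[0.46551749 0.2842727  0.17642473] [-2.92669019e-04  8.28469112e-02  9.96562170e-01 -3.80281209e-04] 170.49554849914932 0.049885384315117645 17.5 [-0.00565308  0.4896732  -4.13449577]
```

View pics/w5.png

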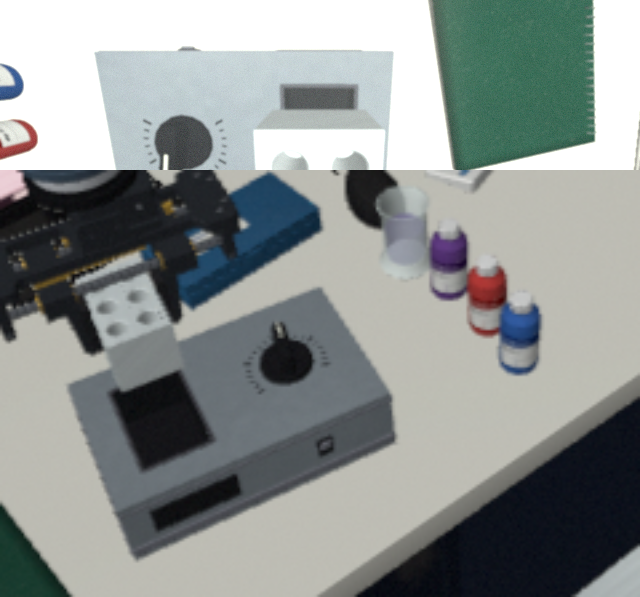

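The scene view shows bottles and jar upright, and the block held over the bay. The wrist view shows the bay's robot-side edge at cols 282–357, row ~145, and the block's near face at cols 254–384. I'll measure edges to sub-pixel.

```bash
python3 - <<'E'
from h import *
import pickle
o,s=pickle.load(open("w5.pkl","rb"));im,d=s["wrist"];P=campose("wrist",o);g=im.astype(float).mean(2);X=cloud(d,P)
def edges(p,off,th):
    dd=np.diff(cv2.GaussianBlur(p.reshape(1,-1),(5,1),0.8)[0]);return [(round(i+.5+off,1),round(dd[i])) for i in range(1,len(dd)-1) if abs(dd[i])>th and abs(dd[i])>=abs(dd[i-1]) and abs(dd[i])>abs(dd[i+1])]
print("row band 148-160 cols",edges(g[148:160,265:375].mean(0),265,5))
print("row band 185-192",edges(g[186:193,240:400].mean(0),240,6))
print("row band 206-216",edges(g[206:216,240:400].mean(0),240,6))
for c in(290,310,330,350):print("col",c,edges(g[100:200,c-4:c+5].mean(1),100,5))
print("heater L/R cols rows 125-130",edges(g[118:124,80:410].mean(0),80,6))
for c in(130,200,260,300,370):print("heater near edge col",c,edges(g[95:135,c-4:c+5].mean(1),95,6))
m=(abs(X[...,2]-.209)<.012)&(d>0);print("blk top z",np.median(X[...,2][m]),m.sum())
E
```

```text
row band 148-160 cols [(279.5, -13), (283.5, -10), (353.5, 11), (357.5, 14)]
row band 185-192 [(253.5, 8), (384.5, -9), (388.5, 21)]
row band 206-216 [(254.5, 18), (351.5, -8), (361.5, 7), (383.5, -21), (387.5, 22)]
col 290 [(108.5, -25), (143.5, -13), (147.5, -10), (169.5, 18), (189.5, 23)]
col 310 [(108.5, -25), (143.5, -13), (147.5, -11), (168.5, 17), (189.5, 23)]
col 330 [(108.5, -25), (143.5, -13), (147.5, -10), (168.5, 17), (189.5, 24)]
col 350 [(108.5, -25), (143.5, -13), (147.5, -9), (169.5, 16), (189.5, 24)]
heater L/R cols rows 125-130 [(94.5, -22), (393.5, 20)]
heater near edge col 130 [(109.5, -22)]
heater near edge col 200 [(108.5, -22)]
heater near edge col 260 [(109.5, -20)]
heater near edge col 300 [(108.5, -25)]
heater near edge col 370 [(109.5, -20)]
blk top z 0.21004779777741786 16516
```

```bash
python3 - <<'E'
from h import *
import pickle
o,s=pickle.load(open("w5.pkl","rb"));P=campose("wrist",o)
a=np.radians(-9.5);ex=np.array([np.cos(a),np.sin(a)]);ey=np.array([-ex[1],ex[0]]);t=o["eef_pos"][:2]
def loc(uv,z):q=plane(uv,z,P)[:,:2]-t;return np.round(np.c_[q@ex,q@ey]*1000,1).tolist()
print("heater near edge",loc([[319,109]],.07),"bay edges",loc([[319,143.5],[319,147.5]],.07))
print("bay sides",loc([[279.5,154],[283.5,154],[353.5,154],[357.5,154]],.07))
print("block near bottom edge",loc([[319,169]],.1594),"near top",loc([[319,189.5]],.2097),"sides",loc([[254,205],[384,205]],.2097))
E
```

```text
heater near edge [[-76.6, 0.0]] bay edges [[-49.4, 0.0], [-46.2, 0.0]]
bay sides [[-40.9, -32.8], [-40.9, -29.5], [-40.9, 28.6], [-40.9, 32.0]]
block near bottom edge [[-42.0, 0.1]] near top [[-41.7, 0.2]] sides [[-35.6, -25.1], [-35.6, 25.5]]
```

The block is within about 0.7 mm of centred and square. I correct by (+0.6, -0.5) mm in tool axes and lower 74 mm, for a 15 mm gap.

{"method": "servo_tool", "body": {"rows": [0.0006,-0.0005,0.004,0,0.04,0,0,0.008,0,0.04,0,0,0.01,0,0.04,0,0,0.01,0,0.04,0,0,0.01,0,0.04,0,0,0.01,0,0.04,0,0,0.008,0,0.04,0,0,0.006,0,0.04,0,0,0.005,0,0.04,0,0,0.003,0,0.04,0,0,0,0,0.04,0,0,0,0,0.04,0,0,0,0,0.04,0,0,0,0,0.04]}}

```text
time_s: 19.05
eef_pos: [0.4653, 0.2844, 0.1031]
eef_rot: [0.0, 0.083, 0.997, 0.0]
force: [0.1, -0.0, -4.3]
gripper_width: 0.0497
```

```bash
python3 - <<'E'
from h import *
import pickle
o=arm.get_obs();q=o["eef_rot"];print(o["eef_pos"],q,np.degrees(2*np.arctan2(q[2],q[1])),o["gripper_width"],o["time_s"],o["force"],np.abs(o["joint_velocities"]).max())
s={}
for n in("wrist","scene","top"):s[n]=imaging.grab_frame(n)
pickle.dump((o,s),open("w6.pkl","wb"))
P=campose("top");d=s["top"][1];X=cloud(d,P);z=X[...,2]
m=(z>.02)&(z<.12);m[:165]=0;m[260:]=0;m[:,:290]=0;m[:,470:]=0
n,l,st,ce=cv2.connectedComponentsWithStats(m.astype(np.uint8))
for i in range(1,n):
    if st[i,4]>8: k=l==i;print(st[i],np.round(np.c_[X[k].min(0),X[k].max(0)],3).tolist())
w=s["wrist"][0];t=cv2.resize(s["scene"][0][220:330,150:300],(640,469),interpolation=cv2.INTER_CUBIC)
cv2.imwrite("pics/w6.png",np.vstack([cv2.convertScaleAbs(w[100:230],alpha=1.3),cv2.convertScaleAbs(t,alpha=1.4)]))
E
```

```text
[0.46529114 0.2844418  0.10308136] [2.06608225e-04 8.33518443e-02 9.96520151e-01 1.25394179e-04] 170.43748741493172 0.0497063295479389 19.05 [ 0.08274474 -0.01680108 -4.29956915] 0.002129391896736882
[352 165   9   5  16] [[0.587, 0.598], [-0.176, -0.153], [0.02, 0.025]]
[448 165  22   6 126] [[0.573, 0.591], [-0.483, -0.424], [0.021, 0.079]]
[299 170  21  23 360] [[0.521, 0.573], [-0.059, -0.005], [0.02, 0.089]]
[453 193  17  37 477] [[0.408, 0.502], [-0.471, -0.43], [0.02, 0.078]]
[307 196  14  16 183] [[0.467, 0.503], [-0.06, -0.024], [0.021, 0.091]]
[316 220   5   9  16] [[0.418, 0.437], [-0.058, -0.048], [0.043, 0.073]]
[436 253  12   7  70] [[0.325, 0.343], [-0.397, -0.373], [0.02, 0.067]]
```

View pics/w6.png

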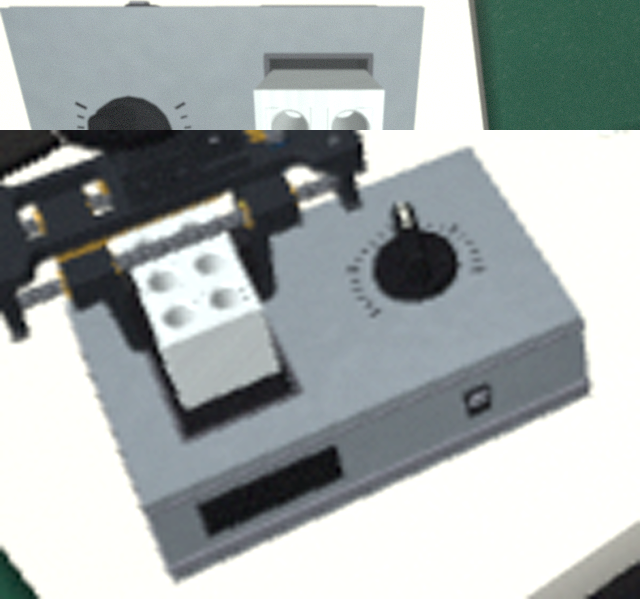

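The pointer meets the marker (scene part, about (403,215)), and the block hovers over the bay with a dark gap visible. A last numeric edge check:

```bash
python3 - <<'E'
from h import *
import pickle
o,s=pickle.load(open("w6.pkl","rb"));im,d=s["wrist"];P=campose("wrist",o);g=im.astype(float).mean(2)
def edges(p,off,th):
    dd=np.diff(cv2.GaussianBlur(p.reshape(1,-1),(5,1),0.8)[0]);return [(round(i+.5+off,1),round(dd[i])) for i in range(1,len(dd)-1) if abs(dd[i])>th and abs(dd[i])>=abs(dd[i-1]) and abs(dd[i])>abs(dd[i+1])]
print("bay row 158-166",edges(g[158:167,250:390].mean(0),250,4))
print("block 200-212",edges(g[193:200,240:400].mean(0),240,6))
for c in(290,310,330,350):print("col",c,edges(g[100:200,c-4:c+5].mean(1),100,4))
E
```

```text
bay row 158-166 [(263.5, -12), (269.5, -10), (367.5, 10), (372.5, 13)]
block 200-212 [(253.5, 20), (383.5, -22)]
col 290 [(104.5, -25), (107.5, 4), (152.5, -13), (158.5, -11), (168.5, 17), (189.5, 22)]
col 310 [(104.5, -25), (107.5, 4), (152.5, -13), (158.5, -10), (169.5, 17), (189.5, 23)]
col 330 [(104.5, -25), (107.5, 4), (152.5, -13), (158.5, -9), (168.5, 16), (189.5, 24)]
col 350 [(104.5, -25), (107.5, 4), (152.5, -12), (158.5, -10), (168.5, 17), (189.5, 23)]
```

```bash
python3 -c "
from workcell import arm
print(arm.hand_in())"
```

```text
the job is handed in; nothing more can be done
None
```

I turned the dial to the set-point marker, then carried the block over the row. The job was handed in with the block held still above the heater's empty bay, at about 19 s of the 64 s allowed.

**Dial:** I gripped the bar and turned it about 28° clockwise. I checked it by wrist camera and nudged it about 1.3° further. After that, measured against the scale ticks, the pointer reads about 10.0° and the marker about 9.5°. The marker's edge shading leaves about 0.7° of doubt. The marker reads at about the same place in the pictures from before and after the turns, so I found no sign that it was pushed.

**Block:** It is held at 49.7 mm opening, with the arm at rest.
- **Gap:** its underside is about 15–16 mm above the heater's top.
- **Centring:** sideways it is within about 0.2 mm of centre. Front to back it is within about 1 mm; there the bay edge and the heater's front edge disagree by about 1.4 mm.
- **Square and level:** yaw agrees to about 0.1°, and the tool's tilt is below 0.1°.

**Other things:** The top camera gave the jar, the purple bottle and the dropper bottle at their starting positions within about 1 mm. The red and blue bottles were mostly out of its measurement at the end, probably hidden by the arm. The scene picture taken just before the final lowering shows both upright in the row. I did not separately check the timer.

The top camera put the dial and bay about 2.6 mm off in y compared with the wrist camera. I used the wrist values, which gripping the dial confirmed.

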